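# Clamp the coating blade in its slotted holder

## Robot

A 6-joint arm with a two-finger parallel gripper is mounted at the origin on the work surface. World frame = base frame: x ahead of the robot, y to its left, z up, the work surface at z = 0. Lengths are in m, angles in rad, forces in N, time in s.
With the tool pointing down it reaches from about 0.3 to 0.85 m from the base axis. Payload 5.4 kg.
Tool frame: the origin (TCP) lies midway between the tips of the shut fingers; the grasp point (between the pads) lies 19 mm behind it; z points along the fingers, y is the line along which they close (so a half turn about z gives the same grasp; the last joint's range is limited). The gripper opens to 85 mm and grips with 20 to 120 N. Pads are 22 mm wide; open, the fingers measure 114 mm over their backs; the gripper's body (76 mm by 85 mm) begins 54 mm behind the grasp point. The pads swing forward as they close: fully open they stand 13 mm farther back than shut.
Start: joints at [-1.526, 0.158, 1.597, -0, 1.386, -0.21], TCP at [0.145, -0.556, 0.231] pointing down, gripper open.
Joint ranges: [-2.91, 2.91], [-0.94, 2.29], [0.18, 2.7], [-1.29, 4.43], [0.17, 2.64], [-3, 3]. Speed limits (rad/s): [2.57, 2.57, 3.14, 3.14, 3.14, 3.14].

## Interface

Orientations are given as a 3x3 rotation matrix whose columns are the frame's x, y, z axes.
In Python, from cell import ctrl, vision gives the robot as it stands.
- The arm moves only by the tool carry_out, never from a script. Its argument "steps" is a list of rows, each a list of 3 entries, a list of its own where there are three numbers: the shift along the tool's x, y, z in mm, then the turn, a rotation vector about the tool's x, y, z in degrees, then the opening, from 0 (shut) to 1 (fully open). In form: [[[x, y, z], [wx, wy, wz], fingers], ...]. A call has 1 to 20 rows; each row shifts and turns the commanded pose from where the row before left it, along the tool's axes as they then stand; what a row does not reach is not made up. A row lasts 1/8 s, in which the tool goes at most 62.5 mm and 10.7 degrees, less where a joint would pass 70% of its speed; a pose out of reach is approached as far as the arm can. A call is refused whole if a number of a shift passes 62.5 or a number of a turn 10.7, either way. A call with a gripper value outside its range is refused whole. The fingers move at their own pace and stop on an object; the grip force is fixed at half the most. Time passes only in rows, so rows that do not move let the fingers close. It gives the time, the measured TCP pose, the force, the opening and the grip force at its end, in the units of the state.
- ctrl.sense(): the state, without advancing time (a new reading comes with each control period).
- vision.grab_frame(name): name is "scene" or "top" or "wrist"; returns a dict with "img" (420x560x3 uint8, red, green, blue), "intrinsics" (3x3 intrinsics, pixels), "dist_coeffs" ([k1, k2, p1, p2, k3] as OpenCV has them; the pictures are not rectified), "R" (3x3) and "t" (3): a world point X has camera coordinates R X + t. Camera axes: x right, y down, z forward; pixel columns grow to the right and rows downward; lengths in m; the calibration is good to about 2 mm. A picture is of the moment at which its call begins. There is no depth.
- ctrl.sign_off(): hands the job in; it is judged then, once.
The state is a dict: "time": time; "joint_positions": joint angles; "joint_velocities": joint speeds; "effort": joint torques, N m; "tcp_pos": TCP position; "ee_rot": TCP orientation; "ft_force": force on the tool from outside, world axes, zero at the start; "ft_torque": the same for the moment, N m; "grip_width": finger opening in m; "grasp_force": force on a finger pad.
Only numpy, scipy, OpenCV 4.12 (cv2) and the standard library are available. Lean on these libraries where they do the work, as an engineer would, in place of code of your own. Each camera call takes 0.05 s, during which the arm holds its last target. There are 200 camera calls.

## Task

Take the steel coating blade from the white leaning rest and slide it, grip bar up, edgewise down into the slot of the clamping holder until its lower edge is fully home on the slot floor, roughly centred along the slot. Then turn the crank clockwise until the sprung jaw presses firmly on the blade, but stop before the jaw's spring is squeezed solid. Leave the blade clamped upright and the bottle, jar and beaker where they stand.

Things in the scene. Friction and masses are not known exactly. Their poses are not given: they have to be found in the camera images.
- blade: Flat steel blade, 120 long (its y), 58 high, 6 thick (its x), about 0.36 kg, with a grey plastic grip bar on top (80 long, 18 thick, 55 to 80 above the lower edge). Origin: middle of the lower edge; z points up to the grip bar. Both faces alike, either may face the jaw. Starts leaning in the rest about 35 degrees from upright, grip bar towards the robot.
- blade_grip (a point): Middle of the blade's grip bar, 67.5 above the lower edge.
- rest: White plastic drain rest, fixed: 120 x 130 base with a trough whose back leans 35 degrees towards its -x. The back reaches 38 up the blade's underside and a lip 8 up its upper face, so the grip bar stands free. Origin: centre of the underside; the blade lies along its y.
- holder: Grey clamping holder, fixed: base plate x -45 to 170, 110 wide, 12 thick; gear housing at x 95 to 165, top at z 50. Origin on the underside, z up; x is the clamping axis and points from the slot to the crank; the slot runs along y, centred at y = 0.
- slot_nominal (a point): Nominal middle of the slot's floor (holder x 4, y 0, z 22). The aluminium slotted anvil was set by the last user up to 5 mm either way along holder x: its true place is NOT measured; see or feel it. From -x to +x: back wall 14 thick, 90 long, top z 62, its face nominally at x = 0; slot 8.5 wide, 16 deep; front lip 6 thick, 60 long, top z 38 (top inner edge cut back 2.5).
- jaw: Sprung steel jaw plate, 70 long, 18 high, 10 thick, moving along holder -x over the lip (z 42 to 60) to press the blade on the back wall. Origin: centre of its pressing face. While free, its holder x is 26 mm - 10 mm per rad of crank. On the blade it stays put as the crank turns on and its spring yields: 5 N at touch, 2.5 N more per mm, solid after 10 mm. About half is right.
- crank (a joint): Crank angle in rad, 0 to 3.45, growing clockwise seen from above, which closes the jaw. Stiff to turn (about 7 N at the knob), stays where it is left. Starts at 0 to 0.3.
- crank_grip (a point): Point to grip on the crank's upright aluminium knob, on its axis: cylinder of diameter 18, 36 high, 13 of it above this point, spinning freely on the crank arm; 86 above the holder's underside. It runs on a circle of radius 50 about crank_axis.
- crank_axis (a point): Point on the crank's vertical axis at the height of crank_grip (holder x = 130, y = 0, z = 86). In the holder's frame the knob's direction from it is 1.5 rad minus the crank angle, counted from +x towards +y.
- amber_bottle: Bystander: amber glass bottle, diameter 72, 150 high. Origin: underside.
- sample_jar: Bystander: capped glass jar, diameter 60, 80 high. Origin: underside.
- beaker: Bystander: empty glass beaker, diameter 72, 85 high. Origin: underside.
There are look-alikes about, which are no part of the job. Of the things that look like the holder, the larger one is meant. There is more than one size of the blade; the job needs the smaller.

How it is judged:
On the way:
1. the blade stands on the slot floor, between wall and lip (z of blade in the frame of holder between 0.019 and 0.026 m and x of blade in the frame of holder between -0.006 and 0.015 m and y of blade in the frame of holder between -0.02 and 0.02 m and angle between blade's own z axis and vertical below 0.3 rad and angle between the y axis of blade and the y axis of holder, either way round below 0.1 rad), for 0.2 s.
At the end, for the whole second after the job is handed in: The blade stands upright (within 4 degrees) in the slot with its lower edge on the slot floor (within 3.5 mm), within 20 mm of the slot's middle and in line with it within 4 degrees, at rest, and the jaw presses on it with 6.5 to 29 N (spring yielding but not solid) (contact force between blade and jaw between 6.5 and 29 N and z of blade in the frame of holder between 0.019 and 0.0255 m and x of blade in the frame of holder between -0.006 and 0.012 m and y of blade in the frame of holder between -0.02 and 0.02 m and angle between blade's own z axis and vertical below 0.07 rad and angle between the y axis of blade and the y axis of holder, either way round below 0.07 rad and linear speed of blade below 0.02 m/s); the robot touches nothing.
It fails at once if the amber bottle is shifted by more than 30 mm or tipped (distance of amber_bottle from where it was at the start of the episode above 0.03 m or angle between amber_bottle's own z axis and vertical above 0.5 rad).
It fails at once if the jar is shifted by more than 30 mm or tipped (distance of sample_jar from where it was at the start of the episode above 0.03 m or angle between sample_jar's own z axis and vertical above 0.5 rad).
It fails at once if the beaker is shifted by more than 30 mm or tipped (distance of beaker from where it was at the start of the episode above 0.03 m or angle between beaker's own z axis and vertical above 0.5 rad).
It also fails if it takes over 69 s, if anything falls off the work surface, if the arm or the gripper's body presses on something with over 40 N, if the wrist force passes 120 N, or if a joint passes its speed limit or range.

## Working session

There is one attempt and no reset: what is moved stays moved. The work goes in short steps, Python scripts to look and compute and a tool call to move; the robot and the scene stay as the last step left them, time stands still between calls to the robot, and variables do not carry over. Pictures are saved under pics/ and viewed, at most 10 in all, crops included, and the job is handed in when it is done.

Besides the shell and the picture viewer there is one more tool, called after ">>>" as name(argument=value, ...) on one line, values as JSON. carry_out: Moves the arm, as the interface text tells. Its arguments: {"type":"object","properties":{"steps":{"type":"array"}},"required":["steps"]}

```bash
ls; mkdir -p pics
python3 - <<'E'
from cell import ctrl,vision
import cv2,pickle
d={}
for n in("scene","top","wrist"):
    f=vision.grab_frame(n);d[n]=f
    cv2.imwrite(f"pics/{n}0.png",f["img"][:,:,::-1]);print(n,f["t"],f["R"].tolist(),f["intrinsics"].tolist())
pickle.dump(d,open("f0.pkl","wb"))
print(ctrl.sense())
E
```

```text
pics
scene [ 0.39929354 -0.15728107  1.67337558] [[-0.7869507926915561, 0.6168172892005165, -0.015648694049581607], [0.4123684843977302, 0.5069056388912822, -0.7569669123123812], [-0.4589778676119907, -0.6021487399335379, -0.6532658050432477]] [[475.3453709352381, 0.0, 279.2298046200193], [0.0, 475.3453709352381, 210.23744665999848], [0.0, 0.0, 1.0]]
top [0.04677941 0.55943864 1.12007421] [[-0.011557414926716907, -0.9996835457231321, -0.02234355769875784], [-0.996195094912815, 0.013441661482879692, -0.08610838872158166], [0.08638147389260639, 0.02126335220527768, -0.9960351955734976]] [[423.2157400896455, 0.0, 278.8170652217045], [0.0, 423.2157400896455, 209.38599557663733], [0.0, 0.0, 1.0]]
wrist [-0.57380572 -0.0354471   0.37905786] [[0.2512323697244968, -0.9679250564996854, -0.0018388590743296952], [-0.9252104423846297, -0.24070274823986254, 0.293339094380916], [-0.2843728779350314, -0.07199494419651177, -0.9560066915587407]] [[312.2626842485065, 0.0, 273.9370441161429], [0.0, 312.2626842485065, 211.44719786144483], [0.0, 0.0, 1.0]]
{'time': 0.15, 'joint_positions': array([-1.52610797e+00,  1.58937413e-01,  1.59795863e+00,  1.88112564e-05,
        1.38619890e+00, -2.10069611e-01]), 'joint_velocities': array([ 0.00039481, -0.00209067, -0.00264509, -0.00025565, -0.00072569,
       -0.00065815]), 'effort': array([ 7.10290387e-04, -3.96375918e+01, -3.31786609e+01, -1.84412334e-04,
        5.40517329e-03, -1.10690780e-05]), 'tcp_pos': array([ 0.14488699, -0.55596062,  0.23051662]), 'ee_rot': array([[ 9.67725201e-01,  2.52007803e-01, -4.86394235e-05],
       [ 2.52007589e-01, -9.67724093e-01,  1.50161837e-03],
       [ 3.31350004e-04, -1.46541144e-03, -9.99998871e-01]]), 'ft_force': array([-0.00894179, -0.87772374, -0.09039498]), 'ft_torque': array([ 0.02245476, -0.01590346, -0.05645982]), 'grasp_force': 0.0, 'grip_width': 0.08512373912919677}
```

View pics/top0.png

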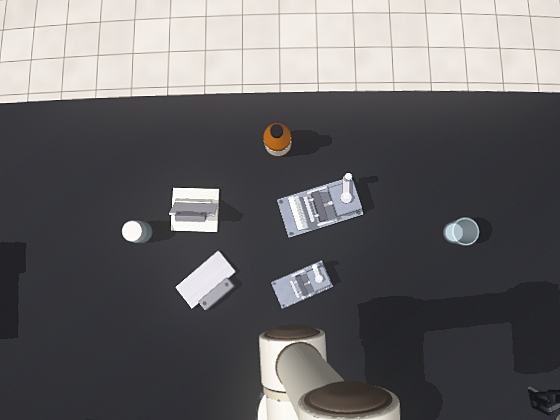

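View pics/scene0.png

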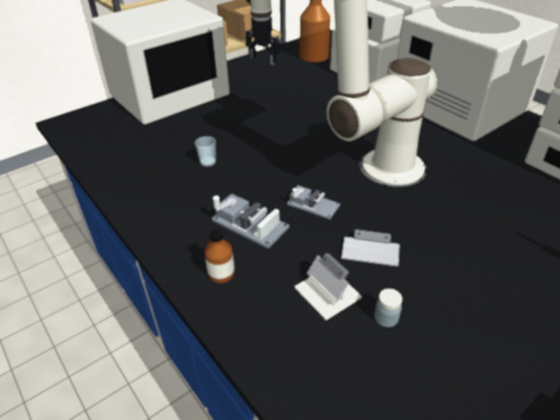

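The top view shows these candidates:
- **Blades:** the small one is in the white rest at (195,210). A larger loose one lies flat at (207,280).
- **Holders:** the large one is at (320,207), with its slot on the left and its knob at about (347,178). The small one is at (302,284).

I choose the blade in the rest and the large holder. The bottle is at (277,140), the jar at (137,231) and the beaker at (461,231).

```bash
cat > h.py <<'E'
import numpy as np,cv2,pickle
from scipy.spatial.transform import Rotation as Ro
def ray(f,px):
    p=cv2.undistortPoints(np.array(px,float).reshape(-1,1,2),f["intrinsics"],np.array(f["dist_coeffs"])).reshape(-1,2)
    R=np.array(f["R"]);c=-R.T@np.array(f["t"])
    d=np.c_[p,np.ones(len(p))]@R
    return c,d/np.linalg.norm(d,axis=1,keepdims=True)
def plane(f,px,z):
    c,d=ray(f,px);return c+d*((z-c[2])/d[:,2])[:,None]
def tri(fs,pxs):
    A=np.zeros((3,3));b=np.zeros(3);L=[]
    for f,p in zip(fs,pxs):
        c,d=ray(f,p);P=np.eye(3)-np.outer(d[0],d[0]);A+=P;b+=P@c;L.append((c,P))
    X=np.linalg.solve(A,b);return X,[np.linalg.norm(P@(X-c)) for c,P in L]
def proj(f,X):
    return cv2.projectPoints(np.array(X,float).reshape(-1,1,3),cv2.Rodrigues(np.array(f["R"]))[0],np.array(f["t"]),f["intrinsics"],np.array(f["dist_coeffs"]))[0].reshape(-1,2)
def go(s,p,R):
    "shift in tool axes (mm) & rotvec (deg) from sensed pose to target"
    Rt=s["ee_rot"];print("shift",np.round(Rt.T@(np.array(p)-s["tcp_pos"])*1e3,1),"rot",np.round(Ro.from_matrix(Rt.T@R).as_rotvec(degrees=True),2))
def down(ydir):
    y=np.array([*ydir,0.]);y/=np.linalg.norm(y);z=np.array([0,0,-1.]);return np.c_[np.cross(y,z),y,z]
E
python3 - <<'E'
from h import *
d=pickle.load(open("f0.pkl","rb"));t=d["top"]
print(t["dist_coeffs"])
print("rest base",plane(t,[[172,188],[218,189],[218,232],[171,231]],.01).round(3).tolist())
print("holder base",plane(t,[[277,201],[289,236],[363,211],[352,181]],.012).round(3).tolist())
print("knob",plane(t,[[347,176]],.099).round(3),"grip bar",plane(t,[[177,210],[213,210]],.07).round(3).tolist())
print("jar,beaker,bottle",plane(t,[[133,231],[466,231]],.08).round(3).tolist(),plane(t,[[277,131]],.15).round(3))
print(tri([t,d["scene"]],[[347,176],[216,198]]))
w=d["wrist"];R=np.array([[ 9.67725201e-01,  2.52007803e-01,0],[2.52007589e-01, -9.67724093e-01,0],[0,0,-1]])
print("cam in tool",R.T@(-np.array(w["R"]).T@w["t"]-[.14488,-.55596,.2305]),(np.array(w["R"])@R).round(3).tolist())
E
```

```text
[-0.09794067  0.          0.          0.          0.        ]
rest base [[0.625, 0.337, 0.01], [0.62, 0.208, 0.01], [0.501, 0.208, 0.01], [0.505, 0.339, 0.01]]
holder base [[0.584, 0.045, 0.012], [0.488, 0.013, 0.012], [0.554, -0.19, 0.012], [0.637, -0.162, 0.012]]
knob [[ 0.636 -0.136  0.099]] grip bar [[0.558, 0.306, 0.07], [0.557, 0.211, 0.07]]
jar,beaker,bottle [[0.504, 0.42, 0.08], [0.492, -0.445, 0.08]] [[0.742 0.039 0.15 ]]
(array([ 0.63646588, -0.13639413,  0.09542793]), [np.float64(0.0007205062268004658), np.float64(0.000720506226800532)])
cam in tool [ 7.67471208e-02  2.45924806e-05 -1.41224725e-01] [[-0.001, 1.0, 0.002], [-0.956, -0.0, -0.293], [-0.293, -0.002, 0.956]]
```

>>> carry_out(steps=[[[39.5, -27, 0], [0, 0, 0], 1], [[39.5, -27, 0], [0, 0, 0], 1], [[39.5, -27, 0], [0, 0, 0], 1], [[39.5, -27, 0], [0, 0, 0], 1], [[39.5, -27, 0], [0, 0, 0], 1], [[39.5, -27, 0], [0, 0, 0], 1], [[39.5, -27, 0], [0, 0, 0], 1], [[39.5, -27, 0], [0, 0, 0], 1], [[39.5, -27, 0], [0, 0, 0], 1], [[39.5, -27, 0], [0, 0, 0], 1], [[39.5, -27, 0], [0, 0, 0], 1], [[39.5, -27, 0], [0, 0, 0], 1], [[39.5, -27, 0], [0, 0, 0], 1], [[39.5, -27, 0], [0, 0, 0], 1], [[0, 0, 0], [0, 0, 0], 1]])

```text
time: 2.02
tcp_pos: [0.5857, -0.0487, 0.2306]
ee_rot: [[0.967, 0.256, -0.001], [0.256, -0.967, 0.001], [-0.0, -0.001, -1.0]]
ft_force: [-0.5, -0.7, -0.2]
grip_width: 0.0852
grasp_force: 0.0
```

```bash
cat > snap.py <<'E'
import sys
from h import *
from cell import ctrl,vision
f=vision.grab_frame("wrist");n=sys.argv[1]
s=ctrl.sense();f["s"]=s;pickle.dump(f,open(n+".pkl","wb"));cv2.imwrite(f"pics/{n}.png",f["img"][:,:,::-1]);print(s["time"],s["tcp_pos"],s["ee_rot"].round(4).tolist(),s["joint_positions"].round(3))
E
python3 snap.py w1
```

```text
2.075 [ 0.58490114 -0.05017959  0.23062551] [[0.9671, 0.2543, -0.0013], [0.2543, -0.9671, 0.0001], [-0.0012, -0.0004, -1.0]] [-0.291  0.191  1.562 -0.     1.39   1.023]
```

View pics/w1.png

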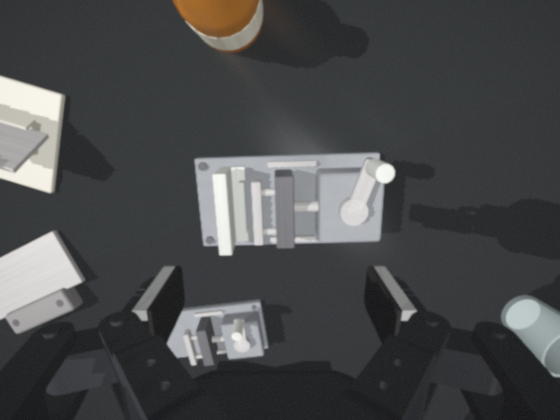

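Wrist view: the large holder is centred at (290,200). Its white back wall is at x≈223, the lip at x≈239, the jaw at x≈257 and the knob top at (384,172). Next is an enlarged crop to check the choice and read the edges.

Run:
```python
import cv2
i=cv2.imread("pics/w1.png")[140:262,190:350]
i=cv2.resize(i,None,fx=4.8,fy=4.8,interpolation=cv2.INTER_CUBIC)
cv2.imwrite("pics/w1c.png",i)
```

```text
(no output)
```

View pics/w1c.png

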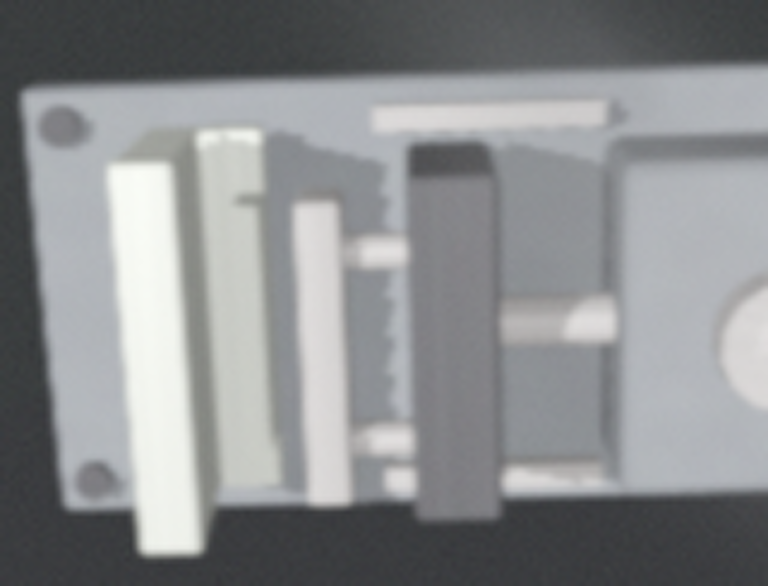

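The crop shows the wall top's right edge (its face) running from (172,163) to (205,552). The lip's outer edge is at about (265,190) to (275,435). The jaw plate's left edge is at (293,203) to (309,505). This is the right holder: it has both the slotted anvil and the crank, and it is the larger of the two.

Run:
```python
from h import *
f=pickle.load(open("w1.pkl","rb"));d=pickle.load(open("f0.pkl","rb"))
c=lambda *p:[[190+(x-1.9)/4.8,140+(y-1.9)/4.8] for x,y in p]
base=plane(f,c((22,90),(66,510))+[[383,152],[381,241]],.012);print("base",base.round(4).tolist())
w=plane(f,c((172,163),(205,552),(108,163),(140,555)),.062);print("wall",w.round(4).tolist())
j=plane(f,c((293,203),(309,505)),.060);print("jaw",j.round(4).tolist())
k=plane(f,[[384,172]],.099);print("knob",k)
hub=plane(f,[[354,212]],.072);print("hub",hub)
x=base[2]+base[3]-base[0]-base[1];x=x[:2]/np.linalg.norm(x[:2]);yl=w[0]-w[1];yl=yl[:2]/np.linalg.norm(yl[:2])
print("x",x,"y from wall",yl,"->x",[yl[1],-yl[0]], 'lens',np.linalg.norm(w[0]-w[1]),np.linalg.norm(base[2]-base[0]))
y=np.array([-x[1],x[0]])
for O in [base[:2].mean(0)[:2]+.045*x, base[2:].mean(0)[:2]-.170*x]:
  print("O",O)
  for n,P in(("wall",w),("jaw",j),("knob",k),("hub",hub)): print(n,[( (p[:2]-O)@x*1e3, (p[:2]-O)@y*1e3) for p in P])
# heights by two views: knob top in wrist, top, scene
print(tri([f,d["top"],d["scene"]],[[384,172],[347,176],[216,198]]))
```

```text
base [[0.5912, 0.0481, 0.012], [0.4867, 0.017, 0.012], [0.6537, -0.1596, 0.012], [0.5497, -0.196, 0.012]]
wall [[0.5937, 0.0041, 0.062], [0.5088, -0.0219, 0.062], [0.5904, 0.0171, 0.062], [0.5042, -0.0078, 0.062]]
jaw [[0.5915, -0.0223, 0.06], [0.5251, -0.042, 0.06]]
knob [[ 0.63894383 -0.13506529  0.099     ]]
hub [[ 0.59075573 -0.13046545  0.072     ]]
x [ 0.28568755 -0.95832282] y from wall [0.95643093 0.29195868] ->x [np.float64(0.29195868260130253), np.float64(-0.9564309319829172)] lens 0.0888631210523782 0.21689835149592343
O [ 0.55181622 -0.01058034]
wall [(np.float64(-2.075008952874691), np.float64(44.374785523313115)), (np.float64(-1.4929323742144676), np.float64(-44.48642913204817)), (np.float64(-15.479278382469314), np.float64(44.82451207940349)), (np.float64(-16.301709737674862), np.float64(-44.79679047578572))]
jaw [(np.float64(22.590226765000843), np.float64(34.649224853781526)), (np.float64(22.472382920818287), np.float64(-34.54643396673403))]
knob [(np.float64(144.1880418854617), np.float64(47.932576347309244))]
hub [(np.float64(126.01316837966462), np.float64(3.0669437615906223))]
O [ 0.55310792 -0.01491329]
wall [(np.float64(-6.596394652423038), np.float64(44.37478552331308)), (np.float64(-6.0143180737628175), np.float64(-44.4864291320482)), (np.float64(-20.000664082017664), np.float64(44.82451207940345)), (np.float64(-20.823095437223213), np.float64(-44.79679047578575))]
jaw [(np.float64(18.06884106545249), np.float64(34.6492248537815)), (np.float64(17.95099722126994), np.float64(-34.54643396673406))]
knob [(np.float64(139.66665618591335), np.float64(47.93257634730922))]
hub [(np.float64(121.49178268011624), np.float64(3.0669437615905872))]
(array([ 0.63724394, -0.13634592,  0.09545593]), [np.float64(0.0014278726391834505), np.float64(0.0005337714746114853), np.float64(0.0013607716047166997)])
```

>>> carry_out(steps=[[[4.5, -47.5, 0], [0, 0, 0], 1], [[4.5, -47.5, 0], [0, 0, 0], 1], [[4.5, -47.5, 0], [0, 0, 0], 1], [[4.5, -47.5, 0], [0, 0, 0], 1], [[4.5, -47.5, 0], [0, 0, 0], 1], [[4.5, -47.5, 0], [0, 0, 0], 1], [[4.5, -47.5, 0], [0, 0, 0], 1], [[0, 0, 0], [0, 0, -9.5], 1], [[0, 0, 0], [0, 0, -9.5], 1], [[0, 0, 0], [0, 0, -9.5], 1], [[0, 0, 0], [0, 0, -9.5], 1], [[0, 0, 0], [0, 0, -9.5], 1], [[0, 0, 0], [0, 0, -9.5], 1], [[0, 0, 0], [0, 0, -9.5], 1], [[0, 0, 0], [0, 0, -9.5], 1], [[0, 0, 0], [0, 0, 0], 1]])

```text
time: 4.08
tcp_pos: [0.5315, 0.2772, 0.2312]
ee_rot: [[-0.007, 1.0, -0.0], [1.0, 0.007, -0.0], [-0.0, -0.0, -1.0]]
ft_force: [-1.2, -0.0, 0.4]
grip_width: 0.085
grasp_force: 0.0
```

```bash
python3 snap.py w2
python3 - <<'E'
from h import *
f=pickle.load(open("w2.pkl","rb"))
p=proj(f,[.56,.27,.05])[0];print(p)
x,y=int(p[0]-100),int(p[1]-80);x=max(0,x);y=max(0,y);print(x,y)
cv2.imwrite("pics/w2c.png",cv2.resize(f["img"][y:y+150,x:x+200,::-1],None,fx=4,fy=4,interpolation=cv2.INTER_CUBIC))
E
```

```text
4.125 [0.53146359 0.27742568 0.23119839] [[-0.0061, 1.0, -0.0003], [1.0, 0.0061, -0.0004], [-0.0004, -0.0003, -1.0]] [ 0.28   0.222  1.525 -0.     1.396  0.274]
[299.1569079  196.90927046]
199 116
```

View pics/w2c.png

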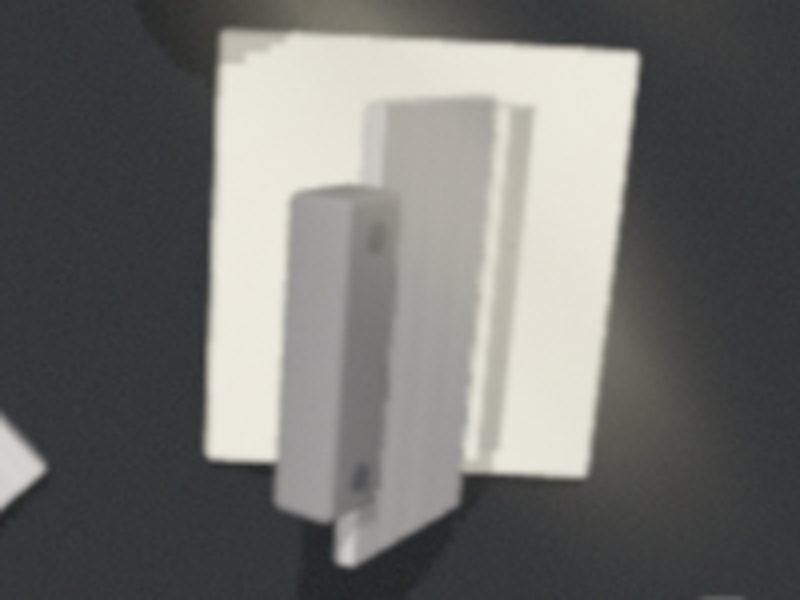

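The crop shows the small blade leaning in the rest, with its grip bar to the left, towards the robot. The bar's top edge corners are at crop (350,192) and (328,520). Next I tilt to the grasp orientation for a second view.

>>> carry_out(steps=[[[0, -31, 20], [0, 0, 0], 1], [[0, -31, 20], [0, 0, 0], 1], [[0, 0, 0], [-8.75, 0, 0], 1], [[0, 0, 0], [-8.75, 0, 0], 1], [[0, 0, 0], [-8.75, 0, 0], 1], [[0, 0, 0], [-8.75, 0, 0], 1], [[0, 0, 0], [0, 0, 0], 1], [[0, 0, 0], [0, 0, 0], 1]])

```text
time: 5.12
tcp_pos: [0.4705, 0.2778, 0.1926]
ee_rot: [[-0.009, 0.819, 0.573], [1.0, 0.007, 0.006], [0.001, 0.573, -0.819]]
ft_force: [0.4, -0.3, 0.1]
grip_width: 0.0856
grasp_force: 0.0
```

```bash
python3 snap.py w3
python3 - <<'E'
from h import *
f=pickle.load(open("w3.pkl","rb"))
p=proj(f,[.54,.27,.08])[0];print(p)
x,y=int(p[0]-100),int(p[1]-75);x=max(0,x);y=max(0,y);print(x,y)
cv2.imwrite("pics/w3c.png",cv2.resize(f["img"][y:y+150,x:x+200,::-1],None,fx=4,fy=4,interpolation=cv2.INTER_CUBIC))
E
```

```text
5.175 [0.47107962 0.27789604 0.19301286] [[-0.0087, 0.8187, 0.5742], [1.0, 0.0063, 0.0061], [0.0014, 0.5742, -0.8187]] [ 0.45  -0.21   2.151 -0.401  0.675  0.69 ]
[264.89403339 211.71316251]
164 136
```

View pics/w3c.png

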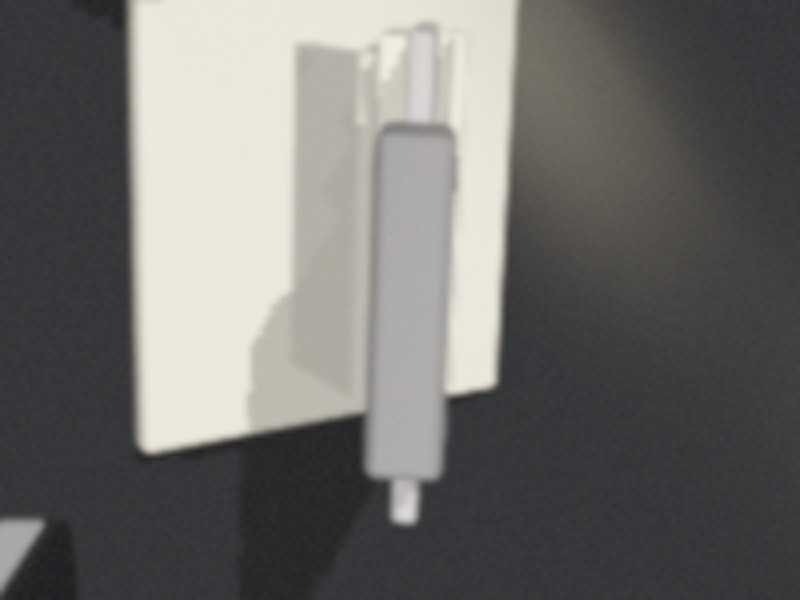

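In the tilted view the bar's top face has corners at crop (380,130), (452,130), (365,476) and (441,480). It is seen squarely. I triangulate these against the first view.

Run:
```python
from h import *
a=pickle.load(open("w2.pkl","rb"));b=pickle.load(open("w3.pkl","rb"))
c=lambda o,p:[o[0]+(p[0]-1.5)/4,o[1]+(p[1]-1.5)/4]
A=[(290,197),(350,190),(275,508),(328,520)];B=[(380,130),(452,130),(365,476),(441,480)]
X=[]
for p,q in zip(A,B):
    x,e=tri([a,b],[c((199,116),p),c((164,136),q)]);X.append(x);print(x.round(4),np.round(e,4))
X=np.array(X);m=X.mean(0);yb=X[0]+X[1]-X[2]-X[3];print("len",np.linalg.norm(yb)/2);yb/=np.linalg.norm(yb)
n=X[1]+X[3]-X[0]-X[2];print("thick",np.linalg.norm(n)/2);n/=np.linalg.norm(n)
print("mid",m,"y",yb,"n",n,"tilt",np.degrees(np.arctan2(n[2],n[0])))
yb[2]=0;yb/=np.linalg.norm(yb)
h=np.array([yb[1],-yb[0],0])
t=np.radians(35);y=np.cos(t)*h+np.sin(t)*np.array([0,0,1]);z=np.sin(t)*h-np.cos(t)*np.array([0,0,1]);R=np.c_[yb,y,z]
g=m+z*.0125
print("grip",g); s=b["s"]
go(s,g+z*.019,R)
```

```text
[0.5303 0.3104 0.0853] [0.0011 0.0011]
[0.5438 0.3117 0.0926] [0.0004 0.0004]
[0.5269 0.2314 0.083 ] [0.0003 0.0003]
[0.5397 0.2326 0.095 ] [0.0005 0.0005]
len 0.07913352555287957
thick 0.01634601646685598
mid [0.5351768  0.27151783 0.08897147] y [ 0.04750318  0.99887022 -0.00131334] n [0.80357652 0.07421367 0.5905566 ] tilt 36.312546758860144
grip [0.54233842 0.27117724 0.07873207]
shift [ -8.1  -7.4 153.4] rot [ 0.04 -1.91  2.59]
```

>>> carry_out(steps=[[[-4, -7.5, 0], [0, -1.6, 2.2], 1], [[0, 0, 32], [0, 0, 0], 1], [[0, 0, 32], [0, 0, 0], 1], [[0, 0, 32], [0, 0, 0], 1], [[0, 0, 32], [0, 0, 0], 1], [[0, 0, 25], [0, 0, 0], 1], [[0, 0, 0], [0, 0, 0], 1]])

```text
time: 6.05
tcp_pos: [0.5524, 0.2693, 0.0606]
ee_rot: [[0.04, 0.82, 0.571], [0.999, -0.032, -0.024], [-0.002, 0.572, -0.82]]
ft_force: [-0.5, 0.1, -0.0]
grip_width: 0.0853
grasp_force: 0.0
```

```bash
python3 snap.py w4; cat > /dev/null; python3 -c "
from cell import ctrl
print(ctrl.sense()['ft_force'])"
```

```text
6.1 [0.55227794 0.26989863 0.06181593] [[0.039, 0.8188, 0.5727], [0.9992, -0.0314, -0.0232], [-0.0011, 0.5732, -0.8194]] [ 0.374  0.206  2.045 -0.644  0.395  0.951]
[ 0.19088436  0.55800388 -0.67691413]
```

View pics/w4.png

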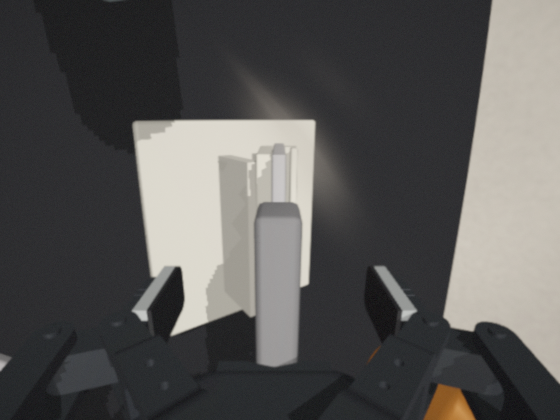

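The bar is centred at about pixel (278,285), between the fingers at about 160 and 390. I close and then lift.

>>> carry_out(steps=[[[0, 0, 0], [0, 0, 0], 0], [[0, 0, 0], [0, 0, 0], 0], [[0, 0, 0], [0, 0, 0], 0], [[0, 0, 0], [0, 0, 0], 0], [[0, 0, 0], [0, 0, 0], 0], [[0, 0, 0], [0, 0, 0], 0], [[0, 0, 0], [0, 0, 0], 0], [[0, 0, 0], [0, 0, 0], 0]])

```text
time: 7.1
tcp_pos: [0.5519, 0.2708, 0.063]
ee_rot: [[0.037, 0.817, 0.575], [0.999, -0.03, -0.021], [0.0, 0.575, -0.818]]
ft_force: [-1.9, -1.1, 5.6]
grip_width: 0.0179
grasp_force: 59.8
```

>>> carry_out(steps=[[[0, 0, -15], [0, 0, 0], 0], [[0, 0, -25], [0, 0, 0], 0], [[0, 0, -30], [0, 0, 0], 0], [[0, 0, -30], [0, 0, 0], 0], [[0, 0, -30], [0, 0, 0], 0], [[0, 0, 0], [8.75, 0, 0], 0], [[0, 0, 0], [8.75, 0, 0], 0], [[0, 0, 0], [8.75, 0, 0], 0], [[0, 0, 0], [8.75, 0, 0], 0], [[0, 0, -25], [0, 0, 8.9], 0], [[0, 0, -25], [0, 0, 8.9], 0], [[0, 0, 0], [0, 0, 8.9], 0], [[0, 0, 0], [0, 0, 8.9], 0], [[0, 0, 0], [0, 0, 8.9], 0], [[0, 0, 0], [0, 0, 8.9], 0], [[0, 0, 0], [0, 0, 8.9], 0], [[0, 0, 0], [0, 0, 8.9], 0], [[0, 0, 0], [0, 0, 0], 0]])

```text
time: 9.35
tcp_pos: [0.4755, 0.273, 0.2166]
ee_rot: [[0.957, 0.289, -0.003], [0.289, -0.957, -0.002], [-0.003, 0.001, -1.0]]
ft_force: [-0.0, 0.0, -4.1]
grip_width: 0.0176
grasp_force: 60.5
```

Run:
```python
from h import *
from cell import ctrl
s=ctrl.sense();print(s["tcp_pos"],s["ee_rot"].round(4).tolist(),s["ft_force"],s["grip_width"],s["joint_positions"])
go(s,[.5525,-.013,.19],down([.29,-.957]))
```

```text
[0.47547117 0.27302954 0.21660089] [[0.9574, 0.2888, -0.003], [0.2888, -0.9574, -0.0017], [-0.0034, 0.0007, -1.0]] [-0.04878618  0.01536603 -4.12428984] 0.017551117879212624 [ 3.01199117e-01  1.03593667e-01  1.68680426e+00 -7.30066454e-04
  1.35460251e+00  1.57921231e+00]
shift [ -8.8 296.1  26.9] rot [ 0.04  0.19 -0.07]
```

>>> carry_out(steps=[[[-1.3, 42.3, 0], [0, 0, 0], 0], [[-1.3, 42.3, 0], [0, 0, 0], 0], [[-1.3, 42.3, 0], [0, 0, 0], 0], [[-1.3, 42.3, 0], [0, 0, 0], 0], [[-1.3, 42.3, 0], [0, 0, 0], 0], [[-1.3, 42.3, 0], [0, 0, 0], 0], [[-1.3, 42.3, 0], [0, 0, 0], 0], [[0, 0, 25], [0, 0.2, 0], 0], [[0, 0, 25], [0, 0, 0], 0], [[0, 0, 20], [0, 0, 0], 0], [[0, 0, 0], [0, 0, 0], 0], [[0, 0, 0], [0, 0, 0], 0]])

```text
time: 10.85
tcp_pos: [0.5533, -0.013, 0.149]
ee_rot: [[0.958, 0.288, 0.004], [0.288, -0.958, 0.0], [0.004, 0.001, -1.0]]
ft_force: [0.2, 0.3, -4.6]
grip_width: 0.0171
grasp_force: 60.9
```

```bash
python3 snap.py w5
python3 - <<'E'
from h import *
f=pickle.load(open("w5.pkl","rb"))
p=proj(f,[.5525,-.013,.062])[0];print(p)
x,y=205,120;print(x,y)
cv2.imwrite("pics/w5c.png",cv2.resize(f["img"][100:300,170:390,::-1],None,fx=3,fy=3,interpolation=cv2.INTER_CUBIC))
E
```

```text
10.9 [ 0.55366711 -0.0130715   0.14954364] [[0.9576, 0.2881, 0.0051], [0.2881, -0.9576, -0.0002], [0.0049, 0.0017, -1.0]] [-2.420e-01  1.770e-01  1.744e+00  1.000e-03  1.216e+00  1.036e+00]
[273.73598876 221.00296704]
205 120
```

View pics/w5c.png

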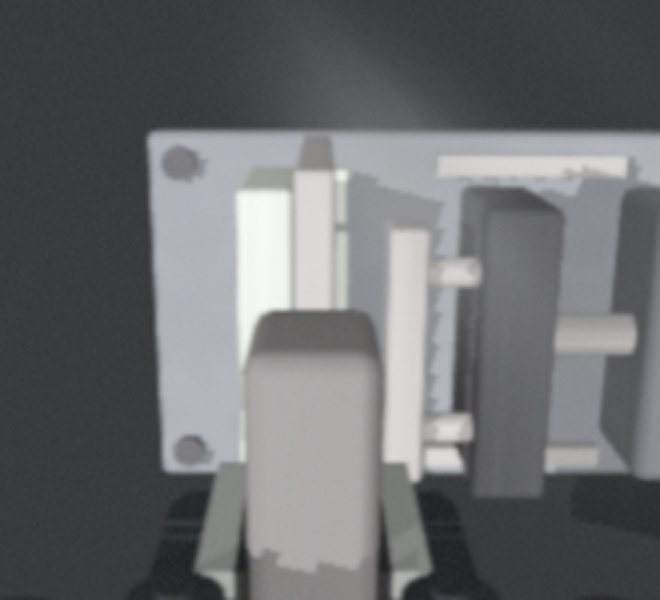

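The near end of the blade is at crop (316,137), its lower edge, to (316,170), its upper edge. The wall's top face edge is at (292,190). The slab and lip outer edge are at about (349,175), and the jaw's left edge is at (389,228).

Run:
```python
from h import *
f=pickle.load(open("w5.pkl","rb"));s=f["s"]
P=lambda x,y,z:plane(f,[[170+(x-1)/3,100+(y-1)/3]],z)[0]
for n,a in dict(bl_lo_L=(303,137,.101),bl_lo_R=(330,137,.101),bl_up_L=(296,170,.159),bl_up_R=(336,170,.159),wallR=(292,190,.062),wallL=(237,190,.062),lip_end=(347,230,.038),lipout2=(346,305,.038),slab=(350,172,.038),slab22=(350,172,.022),jaw=(389,228,.06),jaw2=(386,475,.06),base=(149,131,.012),base2=(163,472,.012)).items():
    q=P(*a);t=s["ee_rot"].T@(q-s["tcp_pos"])*1e3;print(n,q.round(4),t.round(1))
```

```text
bl_lo_L [0.6102 0.0062 0.101 ] [59.5 -2.3 48.8]
bl_lo_R [0.6117 0.0011 0.101 ] [59.5  3.1 48.8]
bl_up_L [0.6105 0.0068 0.159 ] [60.2 -2.6 -9.2]
bl_up_R [0.6121 0.0014 0.159 ] [60.2  2.9 -9.2]
wallR [0.5939 0.0046 0.062 ] [43.2 -5.4 87.7]
wallL [0.5901 0.0174 0.062 ] [ 43.2 -18.9  87.7]
lip_end [ 0.5844 -0.0133  0.038 ] [ 28.8   8.9 111.7]
lipout2 [ 0.5641 -0.0194  0.038 ] [  7.6   8.9 111.6]
slab [ 0.5996 -0.0094  0.038 ] [ 44.5   9.6 111.8]
slab22 [ 0.598  -0.0106  0.022 ] [ 42.5  10.2 127.8]
jaw [ 0.5915 -0.0212  0.06  ] [33.5 18.6 89.7]
jaw2 [ 0.5273 -0.0413  0.06  ] [-33.8  19.3  89.4]
base [0.5915 0.0485 0.012 ] [ 53.3 -48.3 137.7]
base2 [0.4869 0.018  0.012 ] [-55.7 -49.3 137.2]
```

>>> carry_out(steps=[[[-1, -1.4, 0], [0, -0.2, 0], 0], [[0, 0, 15], [0, 0, 0], 0], [[0, 0, 15], [0, 0, 0], 0], [[0, 0, 15], [0, 0, 0], 0], [[0, 0, 12], [0, 0, 0], 0], [[0, 0, 6], [0, 0, 0], 0], [[0, 0, 4], [0, 0, 0], 0], [[0, 0, 0], [0, 0, 0], 0]])

```text
time: 11.9
tcp_pos: [0.5517, -0.012, 0.0814]
ee_rot: [[0.958, 0.287, 0.0], [0.287, -0.958, -0.001], [-0.0, 0.001, -1.0]]
ft_force: [-0.4, -0.5, -4.5]
grip_width: 0.0172
grasp_force: 60.9
```

>>> carry_out(steps=[[[0, 0, 3], [0, 0, 0], 0], [[0, 0, 3], [0, 0, 0], 0], [[0, 0, 2], [0, 0, 0], 0], [[0, 0, 1], [0, 0, 0], 0], [[0, 0, 1], [0, 0, 0], 0], [[0, 0, 0], [0, 0, 0], 0]])

```text
time: 12.65
tcp_pos: [0.5516, -0.012, 0.0713]
ee_rot: [[0.958, 0.287, -0.0], [0.287, -0.958, -0.001], [-0.0, 0.001, -1.0]]
ft_force: [0.9, -0.4, -4.5]
grip_width: 0.0172
grasp_force: 60.9
```

>>> carry_out(steps=[[[0, 0, 1], [0, 0, 0], 0], [[0, 0, 0.5], [0, 0, 0], 0], [[0, 0, 0.5], [0, 0, 0], 0], [[0, 0, 0], [0, 0, 0], 0]])

```text
time: 13.15
tcp_pos: [0.5516, -0.012, 0.0693]
ee_rot: [[0.958, 0.287, -0.0], [0.287, -0.958, -0.001], [-0.0, 0.001, -1.0]]
ft_force: [1.0, -0.9, -3.1]
grip_width: 0.0174
grasp_force: 60.9
```

>>> carry_out(steps=[[[0, 0, 0.5], [0, 0, 0], 0], [[0, 0, 0.5], [0, 0, 0], 0], [[0, 0, 0.5], [0, 0, 0], 0], [[0, 0, 0], [0, 0, 0], 0]])

```text
time: 13.65
tcp_pos: [0.5517, -0.012, 0.0685]
ee_rot: [[0.958, 0.287, -0.0], [0.287, -0.958, -0.001], [-0.0, 0.001, -1.0]]
ft_force: [-3.5, 0.3, 3.0]
grip_width: 0.0173
grasp_force: 62.0
```

>>> carry_out(steps=[[[0, -0.7, -0.3], [0, 0, 0], 0], [[0, -0.7, 0], [0, 0, 0], 0], [[0, 0, 0], [0, 0, 0], 0]])

```text
time: 14.02
tcp_pos: [0.5518, -0.011, 0.0685]
ee_rot: [[0.958, 0.287, 0.002], [0.287, -0.958, -0.002], [0.001, 0.002, -1.0]]
ft_force: [0.5, -1.9, 0.5]
grip_width: 0.0173
grasp_force: 61.7
```

>>> carry_out(steps=[[[0, 0, 0], [0, 0, 0], 0.3], [[0, 0, 0], [0, 0, 0], 0.4], [[0, 0, 0], [0, 0, 0], 0.4], [[0, 0, 0], [0, 0, 0], 0.4], [[0, 0, -10], [0, 0, 0], 0.4], [[0, 0, -20], [0, 0, 0], 0.4], [[0, 0, -30], [0, 0, 0], 0.4], [[0, 0, -30], [0, 0, 0], 0.4], [[0, 0, -30], [0, 0, 0], 0.6], [[0, 0, 0], [0, 0, 0], 0.6], [[0, 0, 0], [0, 0, 0], 0.6]])

```text
time: 15.4
tcp_pos: [0.5508, -0.0104, 0.1876]
ee_rot: [[0.958, 0.287, -0.001], [0.287, -0.958, -0.001], [-0.001, 0.0, -1.0]]
ft_force: [1.1, -0.3, 0.2]
grip_width: 0.0514
grasp_force: 0.0
```

```bash
python3 snap.py w6
python3 - <<'E'
from h import *
f=pickle.load(open("w6.pkl","rb"))
cv2.imwrite("pics/w6c.png",cv2.resize(f["img"][120:320,190:450,::-1],None,fx=3,fy=3,interpolation=cv2.INTER_CUBIC))
E
```

```text
15.45 [ 0.55039149 -0.01037538  0.18700463] [[0.9579, 0.287, -0.0021], [0.287, -0.9579, -0.0003], [-0.0021, -0.0003, -1.0]] [-2.380e-01  1.340e-01  1.713e+00 -1.000e-03  1.296e+00  1.042e+00]
```

View pics/w6c.png

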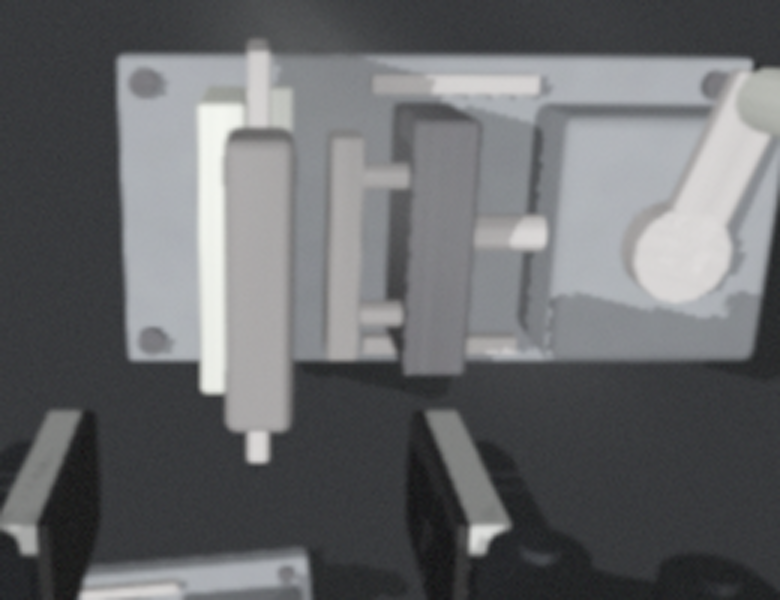

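The blade stands upright against the wall, with its bar at crop (260,280). The jaw at (345,245) is still free. The knob is at crop (765,100). I go over it next.

>>> carry_out(steps=[[[12, 36, 0], [0, 0, 0], 0.8], [[12, 36, 0], [0, 0, 0], 1], [[12, 36, 0], [0, 0, 0], 1], [[12, 36, 0], [0, 0, 0], 1], [[0, 0, 0], [0, 0, 0], 1], [[0, 0, 0], [0, 0, 0], 1]])

```text
time: 16.2
tcp_pos: [0.6376, -0.1339, 0.1869]
ee_rot: [[0.958, 0.287, -0.003], [0.287, -0.958, 0.001], [-0.002, -0.001, -1.0]]
ft_force: [-0.6, 0.0, -0.4]
grip_width: 0.0854
grasp_force: 0.0
```

```bash
python3 snap.py w7
python3 - <<'E'
from h import *
f=pickle.load(open("w7.pkl","rb"));s=f["s"]
p=proj(f,[[.6385,-.1355,.099],[.6385,-.1355,.063],[.5897,-.1355,.075]]);print(p)
g=cv2.cvtColor(f["img"],cv2.COLOR_RGB2GRAY)
u,v=p[0].astype(int);print(g[v-40:v+44:4,u-40:u+44:4])
cv2.imwrite("pics/w7c.png",cv2.resize(f["img"][v-75:v+75,u-100:u+100,::-1],None,fx=4,fy=4,interpolation=cv2.INTER_CUBIC))
print(u,v)
E
```

```text
16.25 [ 0.63766616 -0.13364391  0.18728941] [[0.9577, 0.2876, -0.0019], [0.2876, -0.9577, 0.0003], [-0.0018, -0.0008, -1.0]] [-0.391  0.387  1.409 -0.     1.347  0.888]
[[276.54932307 218.5584825 ]
 [276.28153559 205.61452106]
 [260.57885524 259.72157105]]
[[ 89  93  89  91  89  89  90  91  92  95  95  97 101 106 107 110 114 113
  115 114 111]
 [104 103 103 101 102  99 100 100 101 101 103 106 107 111 114 115 112 115
  116 114 115]
 [219 220 222 221 220 220 220 218 220 220 219 218 221 221 220 220 119 103
  115 115 115]
 [230 232 234 233 232 232 232 232 232 233 232 232 195 173 207 233 120 101
  113 115 114]
 [231 232 233 232 232 232 232 232 233 231 233 233 176 175 187 229 116  99
  112 114 111]
 [231 231 232 232 231 232 232 232 230 239 216 204 213 194 224 231 111  95
  108 113 103]
 [153 152 152 151 151 153 153 152 226 231 217 198 188 168 153 194 106  91
   97  98 101]
 [153 154 154 156 157 156 156 156 241 230 217 201 190 163 145 188  97  89
   93  94  99]
 [209 209 210 209 208 207 207 215 244 255 255 255 244 179 170 177  93  86
   89  91  94]
 [234 234 235 235 231 231 233 250 255 255 
[... 334 characters left out ...]
2 232 255 255 255 255 255 195 193 218 231 182  75  72
   77  77  78]
 [232 232 232 233 232 238 255 255 255 255 231 192 193 232 229 179  73  74
   74  74  74]
 [232 232 232 232 208 255 255 255 255 255 197 193 199 233 228 180  71  70
   73  73  74]
 [231 232 232 219 255 255 255 255 255 254 191 191 217 233 228 177  70  69
   71  72  72]
 [231 232 229 255 255 255 255 255 255 246 190 191 223 234 227 173  69  68
   69  72  71]
 [232 232 251 255 255 255 255 255 255 255 194 191 208 233 225 173  71  69
   70  70  68]
 [231 231 250 255 255 255 255 255 255 255 201 192 194 232 224 171  71  70
   69  71  72]
 [231 231 244 255 255 255 255 255 255 255 196 196 228 231 224 172  70  71
   71  71  71]]
276 218
```

View pics/w7c.png

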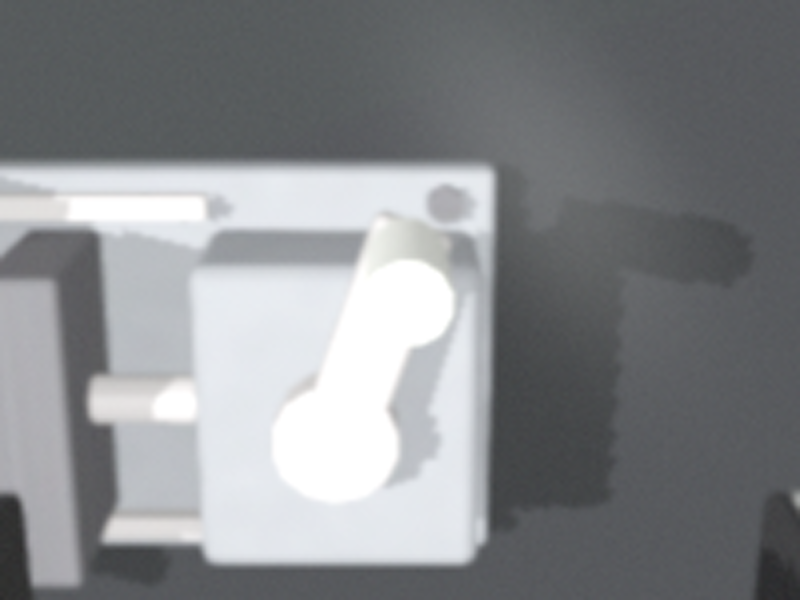

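The knob's top disc is at crop (411,303) and the hub at (335,440).

Run:
```python
from h import *
f=pickle.load(open("w7.pkl","rb"));s=f["s"];a=pickle.load(open("w1.pkl","rb"))
px=lambda x,y:[176+(x-1.5)/4,143+(y-1.5)/4]
print(tri([f,a],[px(411,303),[384,172]]))
k=plane(f,[px(411,303)],.099)[0];hub=plane(f,[px(335,440)],.068)[0]
bc=plane(f,[px(494,165)],.012)[0]
x=np.array([.288,-.9576]);y=np.array([.9576,.288])
print("knob",k,"hub",hub,"base far corner",bc)
A1=bc[:2]-.040*x-.055*y; A2=np.array([.5522,-.0098])+.13*x
for A in(A1,A2,hub[:2]):
    d=k[:2]-A;print("axis",A,"r",np.linalg.norm(d),"crank",1.5-np.arctan2(d@y,d@x))
go(s,[k[0],k[1],.067],down(x))
th=1.5
```

```text
(array([ 0.63827866, -0.13688639,  0.09526454]), [np.float64(0.0005031291534134068), np.float64(0.0005031291534132657)])
knob [ 0.63904776 -0.1368089   0.099     ] hub [ 0.5928564  -0.13315712  0.068     ] base far corner [ 0.65356573 -0.15588317  0.012     ]
axis [ 0.58937773 -0.13341917] r 0.049785565870901265 crank 0.289489548856968
axis [ 0.58964  -0.134288] r 0.04947203065209424 crank 0.27232836161761154
axis [ 0.5928564  -0.13315712] r 0.04633549049376435 crank 0.30024381759183827
shift [  0.6   3.5 120.3] rot [-0.05  0.1  -0.02]
```

>>> carry_out(steps=[[[0.6, 3.5, 20], [0, 0, 0], 1], [[0, 0, 30], [0, 0, 0], 1], [[0, 0, 30], [0, 0, 0], 1], [[0, 0, 25], [0, 0, 0], 1], [[0, 0, 12], [0, 0, 0], 1], [[0, 0, 0], [0, 0, 0], 1], [[0, 0, 0], [0, 0, 0], 0], [[0, 0, 0], [0, 0, 0], 0], [[0, 0, 0], [0, 0, 0], 0], [[0, 0, 0], [0, 0, 0], 0], [[0, 0, 0], [0, 0, 0], 0], [[0, 0, 0], [0, 0, 0], 0], [[0, 0, 0], [0, 0, 0], 0], [[0, 0, 0], [0, 0, 0], 0]])

```text
time: 18.0
tcp_pos: [0.6402, -0.1375, 0.072]
ee_rot: [[0.958, 0.287, 0.0], [0.287, -0.958, -0.0], [-0.0, 0.0, -1.0]]
ft_force: [-2.7, 2.6, 6.4]
grip_width: 0.0161
grasp_force: 58.5
```

>>> carry_out(steps=[[[-2.6, 5.9, 0], [0, 0, 0], 0], [[-3.4, 5.6, 0], [0, 0, 0], 0], [[-4.1, 5.1, 0], [0, 0, 0], 0], [[-4.7, 4.5, 0], [0, 0, 0], 0], [[-5.2, 3.9, 0], [0, 0, 0], 0], [[-5.7, 3.1, 0], [0, 0, 0], 0], [[-6, 2.4, 0], [0, 0, 0], 0], [[-6.3, 1.6, 0], [0, 0, 0], 0], [[-6.5, 0.7, 0], [0, 0, 0], 0], [[-6.5, -0.1, 0], [0, 0, 0], 0]])

```text
time: 19.25
tcp_pos: [0.6024, -0.1824, 0.0721]
ee_rot: [[0.958, 0.287, 0.005], [0.287, -0.958, 0.001], [0.005, 0.0, -1.0]]
ft_force: [5.4, 6.7, 1.5]
grip_width: 0.0167
grasp_force: 58.4
```

>>> carry_out(steps=[[[-6.4, -0.9, 0], [0, 0, 0], 0], [[-6.3, -1.8, 0], [0, 0, 0], 0], [[-6, -2.6, 0], [0, 0, 0], 0], [[0, 0, 0], [0, 0, 0], 0]])

```text
time: 19.75
tcp_pos: [0.5829, -0.1834, 0.0722]
ee_rot: [[0.958, 0.287, 0.005], [0.287, -0.958, -0.0], [0.004, 0.001, -1.0]]
ft_force: [4.6, 5.6, 2.0]
grip_width: 0.0163
grasp_force: 58.5
```

>>> carry_out(steps=[[[-5.6, -3.3, 0], [0, 0, 0], 0], [[-5.1, -4, 0], [0, 0, 0], 0], [[0, 0, 0], [0, 0, 0], 0]])

```text
time: 20.12
tcp_pos: [0.5711, -0.1801, 0.0722]
ee_rot: [[0.958, 0.287, 0.006], [0.287, -0.958, -0.001], [0.005, 0.003, -1.0]]
ft_force: [6.4, 3.0, -0.4]
grip_width: 0.0163
grasp_force: 58.6
```

>>> carry_out(steps=[[[-4.6, -4.6, 0], [0, 0, 0], 0], [[-3.9, -5.2, 0], [0, 0, 0], 0], [[-3, -5.2, 0], [0, 0, 0], 0], [[0, 0, 0], [0, 0, 0], 0], [[0, 0, 0], [0, 0, 0], 0]])

```text
time: 20.75
tcp_pos: [0.5562, -0.1705, 0.0723]
ee_rot: [[0.958, 0.287, 0.007], [0.287, -0.958, -0.004], [0.005, 0.006, -1.0]]
ft_force: [8.2, -2.2, -3.4]
grip_width: 0.0163
grasp_force: 58.6
```

Run:
```python
from h import *
from cell import ctrl
s=ctrl.sense();p=s["tcp_pos"];x=np.array([.288,-.9576]);y=np.array([.9576,.288])
d=p[:2]-[.5894,-.1338];print(p,np.linalg.norm(d),"crank",1.5-np.arctan2(d@y,d@x),s["ft_force"])
```

```text
[ 0.55616007 -0.17049699  0.07227919] 0.04951324602934163 crank 2.5281536706683325 [ 8.2056778  -2.23413236 -3.42539484]
```

>>> carry_out(steps=[[[0, 0, 0], [0, 0, 0], 0.3], [[0, 0, 0], [0, 0, 0], 0.5], [[0, 0, 0], [0, 0, 0], 0.5], [[0, 0, 0], [0, 0, 0], 0.5], [[0, 0, -15], [0, 0, 0], 0.5], [[0, 0, -30], [0, 0, 0], 0.5], [[0, 0, -30], [0, 0, 0], 0.5], [[0, 0, -40], [0, 0, 0], 0.5], [[20, -30, 0], [0, 0, 0], 0.5], [[20, -30, 0], [0, 0, 0], 0.5], [[20, -30, 0], [0, 0, 0], 0.5], [[20, -30, 0], [0, 0, 0], 0.5], [[0, 0, 0], [0, 0, 0], 0.5], [[0, 0, 0], [0, 0, 0], 0.5]])

```text
time: 22.5
tcp_pos: [0.5958, -0.0317, 0.187]
ee_rot: [[0.958, 0.287, 0.001], [0.287, -0.958, -0.002], [0.0, 0.002, -1.0]]
ft_force: [-0.5, -0.5, 0.2]
grip_width: 0.0428
grasp_force: 0.0
```

```bash
python3 snap.py w8
python3 - <<'E'
from h import *
O=np.array([.552,-.0105]);x=np.array([.288,-.9576]);y=np.array([.9576,.288])
# rectify a horizontal plane at height z in the holder frame, 1 px = 0.5 mm: profile along holder x
for n in("w6","w8"):
    f=pickle.load(open(n+".pkl","rb"));g=cv2.cvtColor(f["img"],cv2.COLOR_RGB2GRAY).astype(np.float32)
    for z,h in((.060,-28),(.060,28),(.102,0),(.099,48 if n=="w6" else -42)):
        xs=np.arange(-25,75,1.) if z<.09 else (np.arange(-20,40,1.) if z>.1 else np.arange(120,180,2.))
        acc=0
        for dy in(-3,0,3):
            q=proj(f,[[*(O+1e-3*(a*x+(h+dy)*y)),z] for a in xs]).astype(np.float32)
            acc=acc+cv2.remap(g,q[:,None,0].copy(),q[:,None,1].copy(),cv2.INTER_LINEAR).ravel()/3
        print(n,z,h,"x0",xs[0],acc.astype(int).tolist())
E
```

```text
22.55 [ 0.59570125 -0.03208554  0.18678783] [[0.9581, 0.2863, 0.0005], [0.2863, -0.9581, -0.0014], [0.0001, 0.0015, -1.0]] [-2.560e-01  2.490e-01  1.582e+00 -1.000e-03  1.310e+00  1.025e+00]
w6 0.06 -28 x0 -25.0 [168, 175, 177, 178, 177, 177, 178, 177, 190, 217, 233, 235, 236, 237, 235, 222, 193, 170, 166, 168, 170, 169, 169, 169, 169, 168, 168, 168, 168, 168, 169, 169, 169, 165, 155, 138, 125, 127, 134, 137, 137, 138, 138, 139, 138, 133, 127, 137, 156, 167, 169, 170, 170, 169, 169, 168, 160, 146, 142, 151, 156, 156, 156, 157, 154, 148, 134, 112, 86, 68, 71, 95, 115, 122, 122, 121, 124, 125, 124, 123, 122, 122, 123, 123, 124, 125, 125, 125, 124, 120, 128, 145, 152, 154, 154, 154, 155, 156, 157, 157]
w6 0.06 28 x0 -25.0 [175, 175, 175, 177, 177, 177, 178, 178, 186, 219, 239, 242, 241, 242, 242, 231, 197, 168, 165, 168, 168, 168, 168, 168, 167, 167, 167, 166, 166, 166, 165, 165, 165, 163, 155, 140, 127, 127, 136, 140, 141, 141, 141, 141, 140, 136, 129, 138, 157, 166, 167, 166, 164, 163, 163, 163, 158, 147, 143, 143, 143, 143, 143, 142, 135, 123, 116, 114, 114, 113, 108, 111, 123, 129, 
[... 1404 characters left out ...]
 110, 111, 113, 113, 112, 112, 112, 114, 114, 113, 113, 113, 114, 113, 111, 119, 143, 156, 158, 158, 158, 158, 158, 158, 158, 158, 158, 158, 159, 159, 158, 159, 159, 158, 159, 159, 159, 159, 159, 159, 160, 160, 160, 160, 160, 160, 160]
w8 0.102 0 x0 -20.0 [137, 134, 140, 150, 155, 155, 151, 150, 150, 150, 148, 140, 116, 85, 56, 42, 38, 46, 105, 166, 187, 189, 189, 189, 189, 189, 187, 178, 159, 134, 114, 131, 170, 187, 189, 185, 171, 166, 175, 178, 178, 177, 178, 178, 173, 144, 111, 107, 107, 108, 111, 110, 109, 109, 110, 111, 111, 112, 113, 113]
w8 0.099 -42 x0 120.0 [60, 63, 66, 66, 68, 69, 69, 69, 68, 59, 84, 87, 79, 82, 94, 101, 110, 118, 128, 154, 167, 99, 63, 66, 68, 68, 68, 67, 68, 67]
```

The slider moved 22.5 mm and the jaw 18.6 mm, so the spring is squeezed about 4 mm, or roughly 15 N. The blade's bar hasn't moved and the robot is clear, so I hand in.

```bash
python3 -c "
from cell import ctrl
print(ctrl.sign_off())"
```

```text
the job is handed in; nothing more can be done
None
```

The blade is seated in the slot and clamped upright at an estimated 15 N (about 4 mm of spring squeeze, inferred from camera measurements); I steered clear of the bottle, jar and beaker, and the job was handed in at about 22.6 s with no verdict shown.

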